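# Free the specimen carrier from the dovetail vise and store it in its case

## Robot

A 6-joint arm with a two-finger parallel gripper is mounted at the origin on the work surface. World frame = base frame: x ahead of the robot, y to its left, z up, the work surface at z = 0. Lengths are in m, angles in rad, forces in N, time in s.
With the tool pointing down it reaches from about 0.35 to 0.775 m from the base axis. Payload 5.5 kg.
Tool frame: the origin (TCP) lies midway between the tips of the shut fingers; the grasp point (between the pads) lies 19 mm behind it; z points along the fingers, y is the line along which they close (so a half turn about z gives the same grasp; the last joint's range is limited). The gripper opens to 85 mm and grips with 20 to 120 N. Pads are 22 mm wide; open, the fingers measure 114 mm over their backs; the gripper's body (76 mm by 85 mm) begins 54 mm behind the grasp point. The pads swing forward as they close: fully open they stand 13 mm farther back than shut.
Start: joints at [-1.485, 0.313, 0.046, 1.304, 0, 1.431], TCP at [0.129, -0.56, 0.231] pointing down, gripper open.
Joint ranges: [-2.76, 2.76], [-0.86, 1.69], [-1.03, 1.26], [-2.2, 2.34], [-1.47, 1.5], [-3.14, 3.14]. Speed limits (rad/s): [2.57, 2.57, 3.14, 3.14, 3.14, 3.14].

## Interface

Orientations are given as a unit quaternion [w, x, y, z].
In Python, from workcell import get_state, read_camera, camera_info, hand_in, recognise gives the robot as it stands.
- The arm moves only by the tool arm_command, never from a script. Its argument "moves" is one flat list of numbers, 7 for each row, row after row: the opening, from -1 (shut) to 1 (fully open), then the shift along the tool's x, y, z in mm, then the turn, a rotation vector about the tool's x, y, z in rad. A call has 1 to 8 rows; each row shifts and turns the commanded pose from where the row before left it, along the tool's axes as they then stand; what a row does not reach is not made up. A row lasts 1/8 s, in which the tool goes at most 62.5 mm and 10.7 degrees, less where a joint would pass 70% of its speed; a pose out of reach is approached as far as the arm can. A call with a gripper value outside its range is refused whole. The fingers move at their own pace and stop on an object; "newtons" is the grip in N (left out, the last holds). Time passes only in rows, so rows that do not move let the fingers close. It gives the time, the measured TCP pose, the force, the opening and the grip force at its end, in the units of the state.
- get_state(): the state, without advancing time (a new reading comes with each control period).
- read_camera(name): name is "scene" or "top" or "wrist"; returns (picture, depth): 400x640x3 uint8, blue, green, red; 400x640 float32, m along the optical axis (not along the pixel's ray), 0 where there is no reading.
- camera_info(name): a dict with "fovy" (degrees; the focal length in pixels is half the picture's height over the tangent of half this angle, whatever the lens; pixels are square), "cx", "cy" (the principal point, pixels), "eye" and "orientation" of the camera in the world; the wrist camera has in their place "tool_from_camera" (4x4, takes a point from camera to tool coordinates, whose origin is the TCP and whose axes are the flange's). Camera axes: x right, y down, z forward; pixel columns grow to the right and rows downward; lengths in m; the calibration is good to about 2 mm. A picture is of the moment at which its call begins: read the wrist's pose just before it. camera_info takes no time and is no camera call.
- hand_in(): hands the job in; it is judged then, once.
Trained networks look in the newest picture that a camera, given by its name, has taken for a name from the list of things; names that differ only in an ending like _2 or _b are one class to them, and where a whole thing is asked for, a point or a joint stands for the part that bears it (a point fixed in the world has none). Each returns a list of dicts, best first, with "confidence" (0 to 1); they miss things now and then, are a little off and sometimes report something else, mostly with a low value. They report only what shows in the picture. A call takes as long as a camera call.
- recognise(camera, label): "point" ([column, row] in pixels, amid what is visible of it).
The state is a dict: "clock": time; "joint_pos": joint angles; "qvel": joint speeds; "tau": joint torques, N m; "tcp_pos": TCP position; "orientation": TCP orientation; "wrist_force": force on the tool from outside, world axes, zero at the start; "ft_torque": the same for the moment, N m; "finger_gap": finger opening in m; "grip_force": force on a finger pad.
Only numpy, scipy, OpenCV 4.12 (cv2) and the standard library are available. Lean on these libraries where they do the work, as an engineer would, in place of code of your own. Each camera call takes 0.05 s, during which the arm holds its last target. There are 200 camera calls.

## Task

The specimen carrier is finished: slide the vise's moving jaw all the way open by its upright paddle, work the carrier's foot out from under the fixed jaw's lip and lift it out of the vise. Then set it upright on the case's loading ledge and push it gently lengthwise into the case, without ramming it, until it is fully home against the stop hidden inside. Leave the glass dish, the tweezers and the twig where they lie.

Things in the scene. Friction and masses are not known exactly. Their poses are not given: they have to be found in the camera images.
- vise: Small bench vise fixed to the desk. Origin at desk level under the middle of the clamped carrier; z up, x along the carrier's length, y the way the jaw opens. Painted base 110 mm (x) by y -52 to +106; its top, the bed, at z = 20. Two steel jaws, x +-35, tops at z = 36: the fixed one at -y, the moving one at +y (when shut: face at y = 20.5, lip edge at y = 14.5, body out to y = 75).
- fixed_lip (a point): Edge of the fixed jaw's lip, in the vise frame at (0, -14, 36) mm. The jaw's clamping face is at y = -20; its lip (z 29.5 to 36) reaches 6 mm over the carrier's foot, as does the moving jaw's. So even with the jaw open the carrier cannot rise until it is shifted towards the vise's +y, by 6 to 20 mm (13 is the middle when the jaw is fully open).
- jaw (a joint): Opening of the moving jaw along the vise's +y, in m: up to 0.003 at the start (closed on the carrier), 0.026 at its fully open stop. Sliding takes about 5 N plus 25 N per m/s; it stays where it is left.
- jaw_paddle (a point): Middle of the paddle's inner face (towards the carrier), in the vise frame at (0, 62 + jaw opening, 56) mm; axes as the vise. The paddle is an upright steel plate on the moving jaw, 40 (x) x 8 mm (y), from z = 36 to 72. Between it and the carrier's rib lie 54 mm or more of free space over the flat jaw top: room to push it from that side. It can also be pinched.
- carrier: Aluminium specimen carrier, an inverted T, 84 mm long (x), 0.15 to 0.3 kg: foot 40 wide (y) x 8 mm high, central rib 16 wide (y) x 30 mm high over the full length; total height 38. Origin: centre of the underside. Both ends are alike. At the start it stands on the vise's bed, its foot between the jaws and under both lips, its x axis along the vise's (up to 8 mm off centre).
- case: Grey case fixed to the desk. Origin at desk level under the middle of its roofed tunnel; z up, +x the way the carrier slides in. Tunnel x -40 to +40, inside 42.5 wide (y) x 41 high, floor at z = 6, roof top at z = 52, outside 54.5 wide. An adjustable stop inside ends the travel: fully home, the carrier's tail still stands 5 to 20 mm out of the mouth. The gripper cannot follow inside.
- case_mouth (a point): Middle of the mouth's lower edge, on the case's floor, in the case frame at (-40, 0, 6) mm; axes as the case. In front of it (case x -125 to -40) the floor goes on as the open loading ledge, z = 6, 54.5 wide. At its last 18 mm two low cheeks, 12 mm high above the ledge, narrow from about 54 to 42.5 mm apart and lead into the mouth.
- stop: Adjustable stop plate inside the tunnel, fixed, 5 mm thick, 41 wide x 39 mm high, out of sight under the roof. It is set to a different depth each time: its inner face lies at case x = +24 to +38.5 mm. Origin at the middle of that face's lower edge, on the case's floor; x as the case. Fully home, the carrier's centre is 42 mm before this face. Meet it gently: a push of 10 N or so is plenty.
- dish: Glass dish, 90 mm across, 16 mm high; origin under its centre. Leave alone.
- tweezers: Steel tweezers lying flat, about 125 x 20 x 8 mm, length along x; origin under the middle. Leave alone.
- twig: Small forked twig, about 180 x 90 mm, 10 mm thick, length along x; origin near its middle. Leave alone.

How it is judged:
On the way, in this order (a step that is already met when the one before it is completed fails the run):
1. the moving jaw is slid open (by more than 12 mm) (value of joint jaw above 0.012 m), for 0.2 s.
2. the carrier is lifted out: its underside more than 40 mm above the desk, clear of the vise (height (world z) of carrier above 0.04 m and contact force between carrier and vise below 0.05 N), for 0.2 s.
At the end, for the whole second after the job is handed in: The carrier rests upright on the tunnel's floor, fully home in the case (its nose within 3 mm of touching the hidden stop), its length along the tunnel (0.07 rad), released and at rest (x of carrier in the frame of stop between -0.045 and -0.039 m and y of carrier in the frame of case between -0.004 and 0.004 m and z of carrier in the frame of case between 0.003 and 0.009 m and angle between the x axis of carrier and the x axis of case, either way round below 0.07 rad and angle between carrier's own z axis and vertical below 0.07 rad and linear speed of carrier below 0.01 m/s).
It fails at once if the dish is moved by more than 20 mm (distance of dish from where it was at the start of the episode above 0.02 m).
It fails at once if the tweezers is moved by more than 20 mm (distance of tweezers from where it was at the start of the episode above 0.02 m).
It fails at once if the twig is moved by more than 20 mm (distance of twig from where it was at the start of the episode above 0.02 m).
It fails at once if the carrier is rammed: pressed against the stop with more than 45 N (contact force between carrier and stop above 45 N).
It also fails if it takes over 64 s, if anything falls off the work surface, if the arm or the gripper's body presses on something with over 40 N, if the wrist force passes 120 N, or if a joint passes its speed limit or range.

## Working session

There is one attempt and no reset: what is moved stays moved. The work goes in short steps, Python scripts to look and compute and a tool call to move; the robot and the scene stay as the last step left them, time stands still between calls to the robot, and variables do not carry over. Pictures are saved under pics/ and viewed, at most 10 in all, crops included, and the job is handed in when it is done.

Besides the shell and the picture viewer there is one more tool, called after "Emit:" by a JSON object that holds its "method" and its "body", one argument or row to a line. arm_command: Moves the arm, as the interface text tells. Its arguments: {"type":"object","properties":{"moves":{"type":"array"},"newtons":{"type":"number"}},"required":["moves"]}

```bash
mkdir -p pics; ls; cat > h.py <<'E'
import numpy as np, cv2
from workcell import *
from scipy.spatial.transform import Rotation as R
def q2R(q): return R.from_quat([q[1],q[2],q[3],q[0]]).as_matrix()
def cam(name):
    i=camera_info(name)
    if 'eye' in i:
        o=np.array(i['orientation'],float); Rm=q2R(o) if o.size==4 else o.reshape(3,3); t=np.array(i['eye'])
    else:
        s=get_state(); T=np.array(i['tool_from_camera']); W=q2R(s['orientation'])
        Rm=W@T[:3,:3]; t=W@T[:3,3]+np.array(s['tcp_pos'])
    return i,Rm,t
def cloud(name):
    i,Rm,t=cam(name); p,d=read_camera(name)
    f=200/np.tan(np.radians(i['fovy'])/2)
    v,u=np.mgrid[:400,:640]
    P=np.stack([(u-i['cx'])/f*d,(v-i['cy'])/f*d,d],-1)@Rm.T+t
    P[d==0]=np.nan
    return p,d,P
E
python3 - <<'E'
from h import *
for c in ['scene','top']:
    i=camera_info(c); print(c,i)
    p,d,P=cloud(c); np.savez(c,p=p,d=d,P=P); cv2.imwrite(f'pics/{c}.png',p)
    for l in ['vise','carrier','case','jaw_paddle','case_mouth','dish','tweezers','twig','fixed_lip']:
        r=recognise(c,l)
        for x in r[:2]:
            u,v=map(int,np.round(x['point'])); print(l,round(x['confidence'],2),u,v,P[v,u].round(3))
print(camera_info('wrist')); print(get_state())
E
```

```text
pics
scene {'fovy': 49.35435304207218, 'cx': 322.82707226116383, 'cy': 197.7840762489857, 'eye': array([1.35065376, 0.58355596, 0.80165542]), 'orientation': array([-0.18222295,  0.39292558,  0.81751214, -0.37957633])}
vise 0.62 393 229 [0.629 0.231 0.037]
carrier 0.76 378 218 [0.624 0.183 0.043]
carrier 0.25 295 228 [0.756 0.014 0.005]
case 0.85 281 168 [ 0.629 -0.15   0.052]
jaw_paddle 0.9 397 224 [0.609 0.23  0.038]
case_mouth 0.86 285 167 [ 0.619 -0.143  0.053]
tweezers 0.73 220 166 [ 0.692 -0.354  0.002]
twig 0.87 463 286 [0.656 0.439 0.003]
fixed_lip 0.7 375 216 [0.639 0.182 0.06 ]
fixed_lip 0.64 391 227 [0.628 0.224 0.039]
top {'fovy': 46.146830919086895, 'cx': 321.86767838415324, 'cy': 203.13355368129845, 'eye': array([0.54760398, 0.0269749 , 1.26422889]), 'orientation': array([-0.03213237,  0.70676532, -0.70603429,  0.03107847])}
vise 0.87 250 224 [0.603 0.217 0.037]
carrier 0.84 269 216 [0.624 0.169 0.025]
case 0.8 394 238 [ 0.567 -0.165  0.002]
jaw_paddle 0.62 247 226 [0.597 0.224 0.038]
case_mouth 0.55 393 234 [ 0.577 -0.154  0.053]
dish 0.79 327 167 [ 0.76   0.015 -0.   ]
[... 636 characters left out ...]
': array([-1.48458903e+00,  3.13168299e-01,  4.60962347e-02,  1.30357566e+00,
       -6.43712679e-06,  1.43121623e+00]), 'qvel': array([ 3.80256865e-06,  4.85834005e-04,  1.72664733e-04,  4.13871241e-04,
        7.42312811e-04, -4.07679106e-04]), 'tau': array([ 5.97091775e-05, -4.80474615e+01,  2.98818094e+01,  3.19196133e-04,
       -2.68243984e-04,  9.63010621e-06]), 'tcp_pos': array([ 0.12873161, -0.56045506,  0.23133969]), 'orientation': array([ 7.41900423e-05,  9.93634269e-01,  1.12654044e-01, -5.20004539e-06]), 'wrist_force': array([ 1.01333259, -0.21311942, -0.22216931]), 'ft_torque': array([-0.00157382, -0.00391367, -0.05731791]), 'grip_force': 0.0, 'finger_gap': 0.08539434882003107}
```

```bash
python3 - <<'E'
import cv2,numpy as np
a=cv2.imread('pics/top.png'); 
cv2.imwrite('pics/top_crop.png',cv2.resize(a[130:300,190:490],None,fx=2.66,fy=2.66,interpolation=cv2.INTER_CUBIC))
P=np.load('top.npz')['P']
# plane-edge points: heights maps
for nm,(u0,u1,v0,v1) in dict(vise=(200,320,160,280),case=(340,460,170,300)).items():
    Q=P[v0:v1,u0:u1].reshape(-1,3); z=Q[:,2]
    h,e=np.histogram(z[np.isfinite(z)],bins=np.arange(-.004,.09,.004)); print(nm,list(zip(e.round(3),h)))
    bands={'vise':[(.013,.027),(.032,.041),(.051,.064),(.066,.08)],'case':[(.003,.011),(.044,.06)]}[nm]
    for lo,hi in bands:
        q=Q[(z>lo)&(z<hi)]
        if len(q)>5:
            r=cv2.minAreaRect((q[:,:2]*1000).astype(np.float32)); print(lo,hi,len(q),r,np.median(q[:,2]))
E
```

```text
vise [(np.float64(-0.004), np.int64(5396)), (np.float64(0.0), np.int64(5055)), (np.float64(0.004), np.int64(628)), (np.float64(0.008), np.int64(30)), (np.float64(0.012), np.int64(62)), (np.float64(0.016), np.int64(416)), (np.float64(0.02), np.int64(532)), (np.float64(0.024), np.int64(215)), (np.float64(0.028), np.int64(127)), (np.float64(0.032), np.int64(399)), (np.float64(0.036), np.int64(419)), (np.float64(0.04), np.int64(29)), (np.float64(0.044), np.int64(9)), (np.float64(0.048), np.int64(7)), (np.float64(0.052), np.int64(62)), (np.float64(0.056), np.int64(117)), (np.float64(0.06), np.int64(35)), (np.float64(0.064), np.int64(10)), (np.float64(0.068), np.int64(36)), (np.float64(0.072), np.int64(12)), (np.float64(0.076), np.int64(1)), (np.float64(0.08), np.int64(0)), (np.float64(0.084), np.int64(0))]
0.013 0.027 1179 ((647.1749267578125, 181.77774047851562), (191.6739501953125, 313.86859130859375), 12.879670143127441) 0.020808377350518326
0.032 0.041 833 ((612.1458129882812, 189.90931701660156), (80.10029602050781, 121.19038391113281), 9.652017593383789) 0.036111054440748136
0.051 0
[... 637 characters left out ...]
, np.int64(6)), (np.float64(0.04), np.int64(9)), (np.float64(0.044), np.int64(60)), (np.float64(0.048), np.int64(376)), (np.float64(0.052), np.int64(254)), (np.float64(0.056), np.int64(18)), (np.float64(0.06), np.int64(0)), (np.float64(0.064), np.int64(0)), (np.float64(0.068), np.int64(0)), (np.float64(0.072), np.int64(0)), (np.float64(0.076), np.int64(0)), (np.float64(0.08), np.int64(0)), (np.float64(0.084), np.int64(0))]
0.003 0.011 1594 ((578.6278076171875, -181.09317016601562), (322.8531494140625, 345.69189453125), 89.8983383178711) 0.004480934982151519
0.044 0.06 708 ((612.294677734375, -164.22190856933594), (86.25933074951172, 55.084957122802734), 2.691790819168091) 0.05122029172667453
```

View pics/top_crop.png

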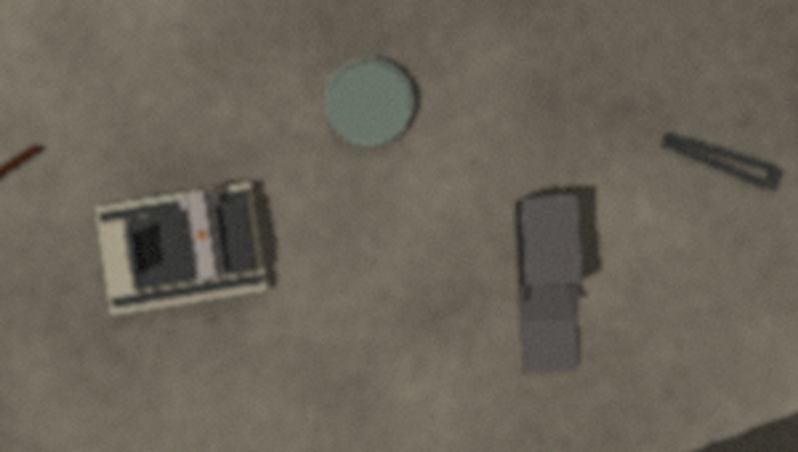

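View pics/scene.png

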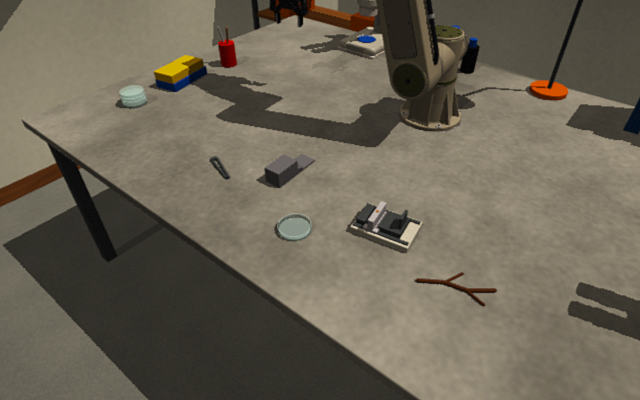

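The top crop shows the vise on the left, with the carrier's light rib at crop (203,235), and the jaw opening towards world +y. On the right, the case has its ledge at crop (550,340), so it opens towards the robot. The dish is at (370,100) and the tweezers at (720,160). The twig is far left and clear of the work. Next I'll turn the tool and bring the wrist camera over the vise.

Emit:
{"method": "arm_command", "body": {
  "moves": [1,0,0,0,0,0,-0.1815,1,0,0,0,0,0,-0.1815,1,0,0,0,0,0,-0.1815,1,0,0,0,0,0,-0.1815,1,0,0,0,0,0,-0.1815,1,0,0,0,0,0,-0.1815,1,0,0,0,0,0,-0.1815,1,0,0,0,0,0,-0.1815]
}}

```text
clock: 2.0
tcp_pos: [0.1287, -0.5605, 0.2313]
orientation: [0.0, 0.666, 0.746, -0.0]
wrist_force: [0.1, 0.9, 0.5]
finger_gap: 0.0851
grip_force: 0.0
```

Emit:
{"method": "arm_command", "body": {
  "moves": [1,0,0,0,0,0,-0.1815,1,0,0,0,0,0,-0.1815,1,0,0,0,0,0,-0.1815,1,0,0,0,0,0,-0.1815,1,0,0,0,0,0,-0.1815,1,0,0,0,0,0,-0.1815,1,0,0,0,0,0,-0.1815,1,0,0,0,0,0,-0.1815]
}}

```text
clock: 3.0
tcp_pos: [0.1287, -0.5604, 0.2313]
orientation: [-0.0, 0.003, 1.0, -0.0]
wrist_force: [-0.5, 0.4, -0.6]
finger_gap: 0.0856
grip_force: 0.0
```

Emit:
{"method": "arm_command", "body": {
  "moves": [1,0,0,0,0,0,-0.1815,-1,-38,45,0,0,0,0,-1,-38,45,0,0,0,0,-1,-38,45,0,0,0,0,-1,-38,45,0,0,0,0,-1,-38,45,0,0,0,0,-1,-38,45,0,0,0,0,-1,-38,45,0,0,0,0]
}}

```text
clock: 4.0
tcp_pos: [0.3385, -0.2035, 0.2317]
orientation: [0.001, -0.084, 0.996, -0.001]
wrist_force: [1.0, -0.4, 1.0]
finger_gap: 0.0002
grip_force: 0.0
```

Emit:
{"method": "arm_command", "body": {
  "moves": [-1,-38,45,0,0,0,0,-1,-38,45,0,0,0,0,-1,-38,45,0,0,0,0,-1,-38,45,0,0,0,0,-1,-38,45,0,0,0,0,-1,-38,45,0,0,0,0,-1,-38,45,0,0,0,0,-1,-38,45,0,0,0,0]
}}

```text
clock: 5.0
tcp_pos: [0.5774, 0.203, 0.2313]
orientation: [0.0, -0.085, 0.996, -0.0]
wrist_force: [0.8, -0.2, 1.4]
finger_gap: 0.0001
grip_force: 0.0
```

Emit:
{"method": "arm_command", "body": {
  "moves": [-1,0,0,0,0,0,0,-1,0,0,0,0,0,0]
}}

```text
clock: 5.25
tcp_pos: [0.576, 0.201, 0.2308]
orientation: [-0.001, -0.085, 0.996, -0.0]
wrist_force: [-0.4, -0.3, -0.0]
finger_gap: -0.0002
grip_force: 0.0
```

```bash
python3 - <<'E'
from h import *
p,d,P=cloud('wrist'); np.savez('w1',p=p,d=d,P=P); cv2.imwrite('pics/w1.png',p)
s=get_state(); print(s['clock'],s['tcp_pos'],s['joint_pos'].round(3))
for l in ['vise','carrier','jaw_paddle','fixed_lip']:
    for x in recognise('wrist',l)[:2]:
        u,v=map(int,np.round(x['point'])); print(l,round(x['confidence'],2),u,v,P[v,u].round(3))
E
```

```text
5.3 [0.57595789 0.20037491 0.23120099] [ 0.203  0.383  0.146  1.334 -0.     0.034]
vise 0.63 328 197 [0.593 0.209 0.038]
carrier 0.9 292 216 [0.614 0.174 0.059]
jaw_paddle 0.71 333 205 [0.601 0.216 0.038]
fixed_lip 0.82 324 197 [0.593 0.205 0.037]
```

View pics/w1.png

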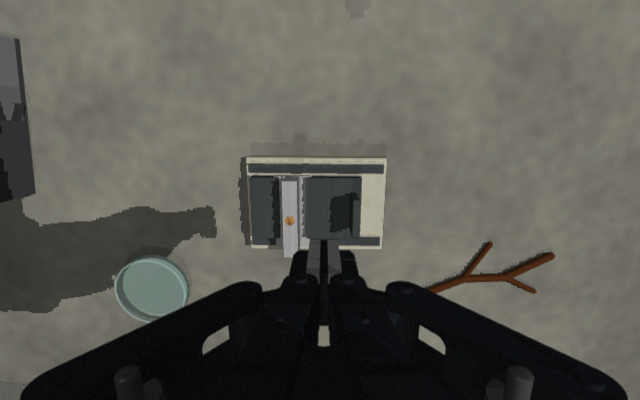

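The wrist picture shows the vise: base corners near (246,157), (387,157), (384,248) and (251,248), the carrier rib at column 290, and the paddle's dark patch at about (343,212). The fingertips hide only the lower edge. Next I'll fit the vise's pose.

```bash
cat >> h.py <<'E'
def rays(name,uv,z):
    i,Rm,t=cam(name); f=200/np.tan(np.radians(i['fovy'])/2); uv=np.atleast_2d(uv).astype(float)
    D=np.c_[(uv[:,0]-i['cx'])/f,(uv[:,1]-i['cy'])/f,np.ones(len(uv))]@Rm.T
    return t+D*((z-t[2])/D[:,2])[:,None]
E
python3 - <<'E'
from h import *
a=np.load('w1.npz'); p,P=a['p'],a['P']
g=p.astype(int).sum(2)
z=P[...,2]
cv2.imwrite('pics/w1c.png',cv2.resize(p[145:265,235:400],None,fx=4.8,fy=4.8,interpolation=cv2.INTER_CUBIC))
# height bands in vise-aligned yaw frame
yaw=np.radians(9.6)
for yaw in np.radians([8,9,9.6,10.5]):
    c,s=np.cos(yaw),np.sin(yaw)
    X=P[...,0]*c+P[...,1]*s; Y=-P[...,0]*s+P[...,1]*c
    sub=np.zeros_like(z,bool); sub[150:262,238:395]=1
    out=[]
    for lo,hi in [(.015,.025),(.033,.039),(.055,.061),(.066,.075)]:
        m=sub&(z>lo)&(z<hi)
        out.append([len(X[m])]+list((np.percentile(X[m],[1,99])*1000).round(1))+list((np.percentile(Y[m],[1,99])*1000).round(1)))
    print(np.degrees(yaw),out)
# rib line fit: centre cols per row
m=np.zeros_like(z,bool); m[175:250,270:310]=1; m&=(z>.055)&(z<.061)
xy=P[m][:,:2]; r=cv2.minAreaRect((xy*1000).astype(np.float32)); print(r,P[m][:,2].mean())
vx=cv2.fitLine((xy*1000).astype(np.float32),cv2.DIST_HUBER,0,.01,.01).ravel(); print(vx,np.degrees(np.arctan2(vx[1],vx[0])))
E
```

```text
8.0 [[4303, np.float64(573.7), np.float64(683.8), np.float64(32.8), np.float64(189.3)], [4643, np.float64(594.3), np.float64(663.9), np.float64(40.2), np.float64(159.3)], [1182, np.float64(595.0), np.float64(676.5), np.float64(76.6), np.float64(148.2)], [326, np.float64(608.6), np.float64(647.0), np.float64(147.5), np.float64(155.9)]]
9.0 [[4303, np.float64(576.3), np.float64(684.7), np.float64(21.9), np.float64(178.2)], [4643, np.float64(596.4), np.float64(665.6), np.float64(29.2), np.float64(148.5)], [1182, np.float64(596.4), np.float64(677.8), np.float64(65.6), np.float64(137.0)], [326, np.float64(611.1), np.float64(649.6), np.float64(136.8), np.float64(144.8)]]
9.6 [[4303, np.float64(577.5), np.float64(686.0), np.float64(15.4), np.float64(171.6)], [4643, np.float64(597.4), np.float64(666.7), np.float64(22.6), np.float64(142.0)], [1182, np.float64(597.0), np.float64(678.4), np.float64(58.9), np.float64(130.3)], [326, np.float64(612.5), np.float64(651.0), np.float64(130.1), np.float64(138.2)]]
10.5 [[4303, np.float64(578.2), np.float64(687.5), np.float64(5.4), np.float64(161.8)], [4643, np.float64(598.7), np.float64(668.3), np.float64(12.6), np.float64(132.2)], [1182, np.float64(598.0), np.float64(679.3), np.float64(48.7), np.float64(120.6)], [326, np.float64(614.6), np.float64(653.0), np.float64(120.0), np.float64(128.1)]]
((614.1300048828125, 171.56021118164062), (74.9679946899414, 16.190448760986328), 9.282758712768555) 0.059251376388889186
[9.8661041e-01 1.6309461e-01 6.1254553e+02 1.7157832e+02] 9.386563
```

View pics/w1c.png

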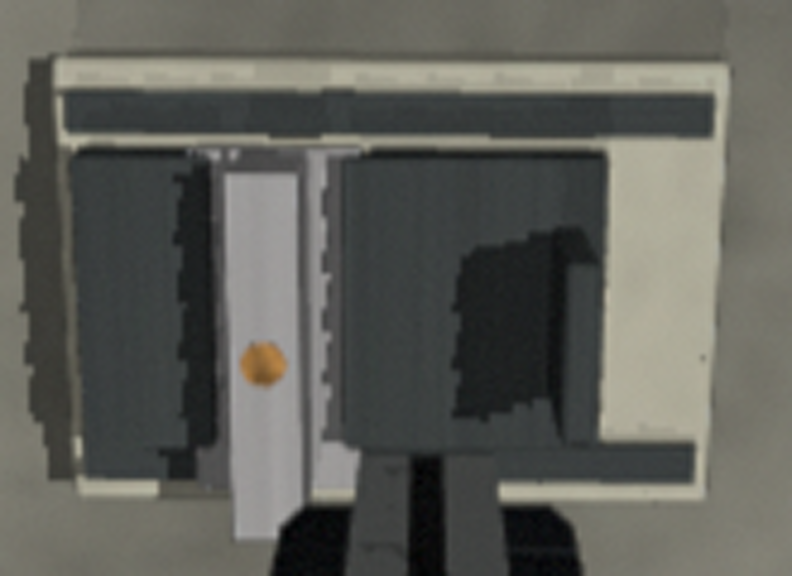

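Emit:
{"method": "arm_command", "body": {
  "moves": [-1,-8,1,46,0,0,0.006,-1,-8,1,46,0,0,0,-1,-8,1,46,0,0,0,-1,-7,2,46,0,0,0,-1,0,0,0,0,0,0]
}}

```text
clock: 6.12
tcp_pos: [0.6032, 0.2097, 0.0438]
orientation: [-0.004, -0.081, 0.997, -0.001]
wrist_force: [0.1, 0.2, 0.7]
finger_gap: -0.0001
grip_force: 0.0
```

Emit:
{"method": "arm_command", "body": {
  "moves": [-1,0,4,0,0,0,0,-1,0,4,0,0,0,0,-1,0,4,0,0,0,0,-1,0,4,0,0,0,0,-1,0,4,0,0,0,0]
}}

```text
clock: 6.75
tcp_pos: [0.6048, 0.23, 0.0496]
orientation: [0.002, -0.081, 0.997, -0.001]
wrist_force: [1.5, -5.3, 3.7]
finger_gap: -0.0004
grip_force: 3.0
```

Emit:
{"method": "arm_command", "body": {
  "moves": [-1,0,4,0,0,0,0,-1,0,4,0,0,0,0,-1,0,4,0,0,0,0]
}}

```text
clock: 7.12
tcp_pos: [0.6029, 0.2419, 0.0496]
orientation: [0.002, -0.081, 0.997, -0.001]
wrist_force: [0.6, -5.8, 4.5]
finger_gap: -0.0
grip_force: 3.0
```

Emit:
{"method": "arm_command", "body": {
  "moves": [-1,0,3,0,0,0,0,-1,0,3,0,0,0,0]
}}

```text
clock: 7.38
tcp_pos: [0.6023, 0.2448, 0.0496]
orientation: [0.002, -0.08, 0.997, -0.004]
wrist_force: [2.0, -20.5, 5.9]
finger_gap: 0.0001
grip_force: 10.3
```

Emit:
{"method": "arm_command", "body": {
  "moves": [-1,0,2,0,0,0,0,-1,0,2,0,0,0,0]
}}

```text
clock: 7.62
tcp_pos: [0.6023, 0.2449, 0.0497]
orientation: [0.002, -0.079, 0.997, -0.008]
wrist_force: [3.6, -29.4, 8.0]
finger_gap: -0.0001
grip_force: 15.1
```

Emit:
{"method": "arm_command", "body": {
  "moves": [-1,0,-10,0,0,0,0,-1,0,-10,0,0,0,0,-1,0,0,-30,0,0,0,-0.2,0,0,-30,0,0,0,-0.2,0,0,0,0,0,0,-0.2,0,0,0,0,0,0]
}}

```text
clock: 8.38
tcp_pos: [0.6023, 0.2331, 0.1068]
orientation: [-0.0, -0.082, 0.997, 0.0]
wrist_force: [0.4, 1.2, -0.1]
finger_gap: 0.0343
grip_force: 0.0
```

```bash
cat >> h.py <<'E'
def to(x,y,z,yaw=None):
    s=get_state(); M=q2R(s['orientation']); e=np.array([x,y,z])-s['tcp_pos']
    print('tool shift mm',(M.T@e*1000).round(1)); 
    if yaw is not None:
        T=np.array([[-np.cos(yaw),-np.sin(yaw),0],[-np.sin(yaw),np.cos(yaw),0],[0,0,-1]])
        print('rotvec',R.from_matrix(M.T@T).as_rotvec().round(4))
E
python3 - <<'E'
from h import *
p,d,P=cloud('wrist'); cv2.imwrite('pics/w2.png',p); s=get_state(); print(s['clock'],s['tcp_pos'],s['finger_gap'])
m=(P[...,2]>.054)&(P[...,2]<.062)
m[:, :]&=(abs(P[...,0]-.62)<.06)&(abs(P[...,1]-.17)<.03)
q=(P[m][:,:2]*1000).astype(np.float32); print(len(q),cv2.minAreaRect(q),P[m][:,2].mean())
for x in recognise('wrist','carrier')[:1]: print(x)
to(.608,.170,.11,.164)
E
```

```text
8.425 [0.60187602 0.23297668 0.10619263] 0.03401930661613422
3120 ((617.994384765625, 172.09780883789062), (82.8297348022461, 17.111042022705078), 9.485827445983887) 0.05916495095158336
{'point': [237.5, 215.9], 'confidence': 0.68}
tool shift mm [  4.1 -63.   -4.1]
rotvec [-0.0001 -0.0023  0.0001]
```

View pics/w2.png

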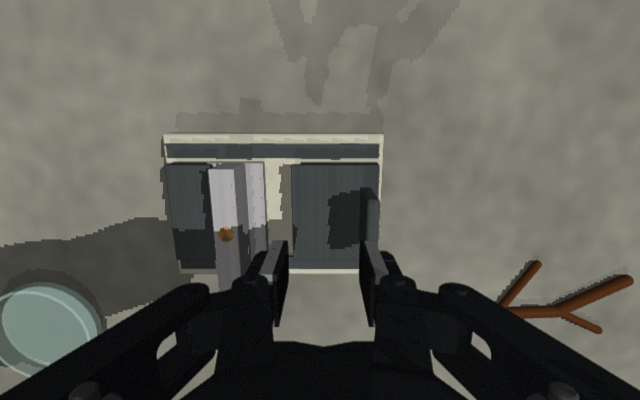

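The picture shows the jaw fully open, with a gap at columns 265–292, and the carrier standing undisturbed with its rib at column 225. Its measured centre is (0.618, 0.172), as expected. Next I'll grip the rib.

Emit:
{"method": "arm_command", "body": {
  "moves": [-0.2,2,-32,0,0,0,0,-0.2,2,-31,0,0,0,0,-0.2,0,0,20,0,0,0,-0.2,0,0,20,0,0,0,-0.2,0,0,14,0,0,0,-0.2,0,0,9,0,0,0,-0.2,0,0,0,0,0,0],
  "newtons": 50
}}

```text
clock: 9.35
tcp_pos: [0.6084, 0.1701, 0.0434]
orientation: [-0.001, -0.082, 0.997, -0.0]
wrist_force: [-0.6, -0.6, 0.4]
finger_gap: 0.0343
grip_force: 0.0
```

Emit:
{"method": "arm_command", "body": {
  "moves": [-1,0,0,0,0,0,0,-1,0,0,0,0,0,0,-1,0,0,0,0,0,0,-1,0,0,0,0,0,0]
}}

```text
clock: 9.85
tcp_pos: [0.6096, 0.1704, 0.0451]
orientation: [0.001, -0.082, 0.997, 0.0]
wrist_force: [-0.6, 1.5, 3.7]
finger_gap: 0.0145
grip_force: 52.0
```

Emit:
{"method": "arm_command", "body": {
  "moves": [-1,0,4,0,0,0,0,-1,0,4,0,0,0,0,-1,0,4,0,0,0,0,-1,0,1,0,0,0,0,-1,0,0,0,0,0,0]
}}

```text
clock: 10.48
tcp_pos: [0.6077, 0.1825, 0.045]
orientation: [0.001, -0.082, 0.997, -0.001]
wrist_force: [0.4, -2.7, 5.5]
finger_gap: 0.0146
grip_force: 52.2
```

Emit:
{"method": "arm_command", "body": {
  "moves": [-1,0,0,-4,0,0,0,-1,0,0,-6,0,0,0,-1,0,0,-10,0,0,0]
}}

```text
clock: 10.85
tcp_pos: [0.6061, 0.1829, 0.064]
orientation: [-0.001, -0.082, 0.997, -0.0]
wrist_force: [-0.2, 1.0, -1.8]
finger_gap: 0.0141
grip_force: 51.3
```

Emit:
{"method": "arm_command", "body": {
  "moves": [-1,0,0,-40,0,0,0,-1,0,0,-40,0,0,0,-1,0,0,-40,0,0,0,-1,22,-43,0,0,0,0,-1,23,-44,0,0,0,0,-1,22,-43,0,0,0,0,-1,23,-44,0,0,0,0,-1,22,-43,0,0,0,0]
}}

```text
clock: 11.85
tcp_pos: [0.5311, -0.0508, 0.185]
orientation: [0.0, -0.082, 0.997, -0.0]
wrist_force: [0.5, -0.5, -2.1]
finger_gap: 0.0147
grip_force: 51.3
```

Emit:
{"method": "arm_command", "body": {
  "moves": [-1,0,0,0,0,0,0,-1,0,0,0,0,0,0]
}}

```text
clock: 12.1
tcp_pos: [0.5319, -0.0494, 0.1848]
orientation: [0.0, -0.081, 0.997, 0.0]
wrist_force: [0.0, 0.1, -2.4]
finger_gap: 0.0141
grip_force: 51.3
```

```bash
python3 - <<'E'
from h import *
p,d,P=cloud('wrist'); np.savez('w3',p=p,d=d,P=P); cv2.imwrite('pics/w3.png',p); s=get_state(); print(s['clock'],s['tcp_pos'],s['finger_gap'],s['grip_force'])
for l in ['case','case_mouth']: print(l,recognise('wrist',l)[:2])
for lo,hi in [(.045,.06)]:
    m=(P[...,2]>lo)&(P[...,2]<hi)&(P[...,1]<-.1)&(P[...,1]>-.23)&(P[...,0]>.5)&(P[...,0]<.72)
    q=(P[m][:,:2]*1000).astype(np.float32); print(len(q),cv2.minAreaRect(q),P[m][:,2].mean())
E
```

```text
12.15 [ 0.5320398  -0.0488911   0.18464891] 0.014680046119144356 51.29419684410095
case [{'point': [197.2, 214.6], 'confidence': 0.62}]
case_mouth [{'point': [198.6, 212.5], 'confidence': 0.71}]
4785 ((614.2569580078125, -167.35696411132812), (86.8536605834961, 55.83263397216797), 2.1198673248291016) 0.05317799776849409
```

View pics/w3.png

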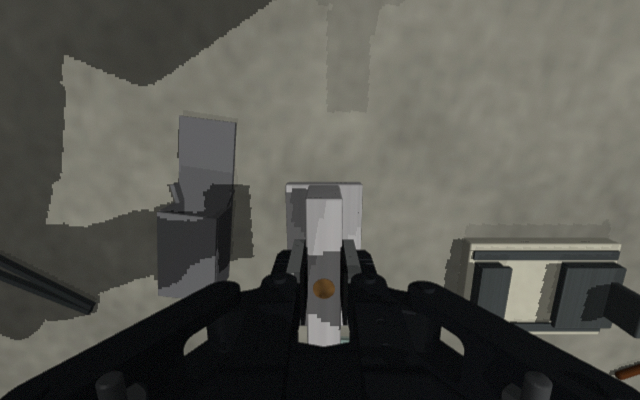

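The picture shows the carrier held level between the fingers, with its tail towards the robot. The case is on the left: ledge at (180–235, 115–185), mouth edge at about row 212, roof below that. Next I'll refine the case pose.

```bash
python3 - <<'E'
from h import *
a=np.load('w3.npz'); P=a['P']; x,y,z=P[...,0],P[...,1],P[...,2]
reg=np.zeros_like(z,bool); reg[100:305,140:262]=1
for nm,lo,hi in [('roof',.047,.06),('ledge',.0035,.0095)]:
    m=reg&(z>lo)&(z<hi)
    if nm=='ledge': m[205:]=0; m[:,:174]=0; m[:,240:]=0
    mm=cv2.morphologyEx(m.astype(np.uint8),cv2.MORPH_OPEN,np.ones((5,5)))>0
    q=P[mm]; r=cv2.minAreaRect((q[:,:2]*1000).astype(np.float32)); print(nm,len(q),r,np.median(q[:,2]))
    # edges in x-slices
    L=[];Rr=[];X=[]
    for x0 in np.arange(q[:,0].min()+.008,q[:,0].max()-.008,.006):
        s=q[abs(q[:,0]-x0)<.003]
        if len(s)>10: X.append(x0);L.append(np.percentile(s[:,1],98));Rr.append(np.percentile(s[:,1],2))
    X=np.array(X);L=np.array(L);Rr=np.array(Rr)
    print(' width',((L-Rr)*1000).round(1)); 
    for e in (L,Rr): c=np.polyfit(X,e,1); print('  slope deg',np.degrees(np.arctan(c[0])).round(2),'y at .57',c[0]*.57+c[1])
    yl=np.percentile(q[:,0],[0.5,99.5]); print(' x range',yl)
    ys=[];xs=[]
    for y0 in np.arange(q[:,1].min()+.006,q[:,1].max()-.006,.006):
        s=q[abs(q[:,1]-y0)<.003]; ys.append(y0); xs.append([np.percentile(s[:,0],1),np.percentile(s[:,0],99)])
    print(' x ends',np.round(np.array(xs)*1000,0).tolist())
# top-camera cross-check
Q=np.load('top.npz')['P']; m=(Q[...,2]>.044)&(Q[...,2]<.06)&(Q[...,1]<-.1)&(Q[...,1]>-.24)&(Q[...,0]>.5)&(Q[...,0]<.72)
m=cv2.morphologyEx(m.astype(np.uint8),cv2.MORPH_OPEN,np.ones((3,3)))>0
print('top',cv2.minAreaRect((Q[m][:,:2]*1000).astype(np.float32)))
E
```

```text
roof 4717 ((614.2569580078125, -167.35696411132812), (86.8536605834961, 55.83263397216797), 2.1198673248291016) 0.05336247735647781
 width [53.  53.1 52.5 53.  52.9 53.  53.1 52.6 52.3 52.5 49.3 40.1 33.5]
  slope deg -8.01 y at .57 -0.13675803218884258
  slope deg 2.32 y at .57 -0.19475674502104312
 x range [0.57078591 0.65643349]
 x ends [[572.0, 657.0], [572.0, 657.0], [572.0, 656.0], [572.0, 656.0], [571.0, 654.0], [571.0, 650.0], [571.0, 644.0], [571.0, 640.0]]
ledge 4514 ((531.1295776367188, -170.46786499023438), (89.73915100097656, 55.21334457397461), 2.936199903488159) 0.007338417625831373
 width [53.1 52.9 53.  53.1 52.4 52.9 53.1 53.2 53.  53.1 51.  45.8 42.7]
  slope deg -1.85 y at .57 -0.14638180694726838
  slope deg 3.6 y at .57 -0.19398312347525376
 x range [0.48664148 0.57478988]
 x ends [[488.0, 566.0], [488.0, 576.0], [488.0, 575.0], [487.0, 574.0], [490.0, 573.0], [487.0, 572.0], [487.0, 571.0], [486.0, 570.0]]
top ((612.3236694335938, -164.31088256835938), (86.27501678466797, 54.88893127441406), 2.8286447525024414)
```

```bash
python3 - <<'E'
from h import *
to(.502,-.1714,.10,.039)
E
```

```text
tool shift mm [  49.9 -116.4   84.4]
rotvec [1.000e-04 2.000e-04 1.264e-01]
```

Emit:
{"method": "arm_command", "body": {
  "moves": [-1,12.5,-29,21,0,0,0,-1,12.5,-29,21,0,0,0,-1,12.5,-29,21,0,0,0,-1,12.5,-29,21,0,0,0,-1,0,0,0,0,0,0.126,-1,0,0,0,0,0,0,-1,0,0,0,0,0,0]
}}

```text
clock: 13.12
tcp_pos: [0.5019, -0.1713, 0.1005]
orientation: [0.0, -0.021, 1.0, -0.0]
wrist_force: [-0.1, 0.6, -1.1]
finger_gap: 0.0149
grip_force: 51.3
```

```bash
python3 - <<'E'
from h import *
to(.502,-.1714,.036,.039)
p,d,P=cloud('wrist'); np.savez('w4',p=p,d=d,P=P); cv2.imwrite('pics/w4.png',p)
E
```

```text
tool shift mm [-0.  -0.1 64.5]
rotvec [-0.0002  0.0005  0.0023]
```

View pics/w4.png

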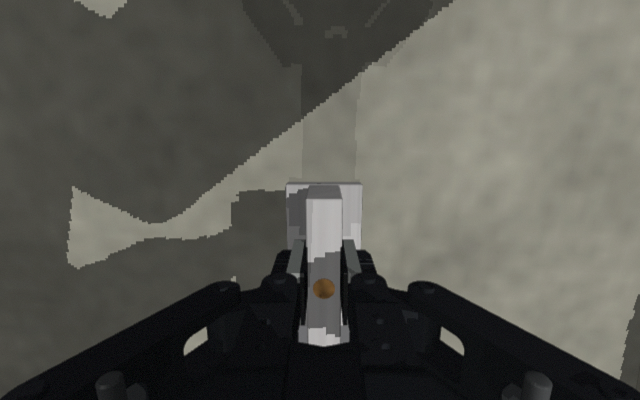

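The picture shows the carrier square in the grip, with its tail at rows 182–240. It hides the case completely, so I'll lower by the fitted pose and watch the force.

Emit:
{"method": "arm_command", "body": {
  "moves": [-1,0,0,25,0,0,0,-1,0,0,20,0,0,0,-1,0,0,13,0,0,0,-1,0,0,4,0,0,0,-1,0,0,2,0,0,0,-1,0,0,0,0,0,0]
}}

```text
clock: 13.92
tcp_pos: [0.5018, -0.1723, 0.0368]
orientation: [0.0, -0.019, 1.0, -0.0]
wrist_force: [0.2, 0.0, -1.7]
finger_gap: 0.0144
grip_force: 51.3
```

Emit:
{"method": "arm_command", "body": {
  "moves": [-1,0,0,2,0,0,0,-1,0,0,2,0,0,0,-1,0,0,0,0,0,0]
}}

```text
clock: 14.3
tcp_pos: [0.5012, -0.172, 0.0322]
orientation: [-0.0, -0.019, 1.0, 0.0]
wrist_force: [0.5, 0.4, -1.7]
finger_gap: 0.0142
grip_force: 51.3
```

Emit:
{"method": "arm_command", "body": {
  "moves": [-1,0,0,1,0,0,0,-1,0,0,1,0,0,0,-1,0,0,0,0,0,0]
}}

```text
clock: 14.68
tcp_pos: [0.5014, -0.1721, 0.031]
orientation: [0.0, -0.019, 1.0, -0.0]
wrist_force: [-2.3, 1.1, 5.4]
finger_gap: 0.0147
grip_force: 52.1
```

Emit:
{"method": "arm_command", "body": {
  "moves": [-1,0,0,1,0,0,0,-1,0,0,0,0,0,0]
}}

```text
clock: 14.92
tcp_pos: [0.5014, -0.1721, 0.031]
orientation: [0.0, -0.019, 1.0, -0.0]
wrist_force: [-5.2, 2.1, 13.0]
finger_gap: 0.0145
grip_force: 53.2
```

Emit:
{"method": "arm_command", "body": {
  "moves": [-1,0,0,-1.5,0,0,0,-1,-4,0,0,0,0,0,-1,-4,0,0,0,0,0,-1,-4,0,0,0,0,0,-1,-4,0,0,0,0,0],
  "newtons": 25
}}

```text
clock: 15.55
tcp_pos: [0.5175, -0.1717, 0.031]
orientation: [-0.0, -0.019, 1.0, -0.0]
wrist_force: [-4.4, -0.4, 6.0]
finger_gap: 0.0144
grip_force: 52.3
```

Emit:
{"method": "arm_command", "body": {
  "moves": [-1,-4,0,0,0,0,0,-1,-4,0,0,0,0,0]
}}

```text
clock: 15.8
tcp_pos: [0.5255, -0.1714, 0.031]
orientation: [-0.0, -0.019, 1.0, -0.0]
wrist_force: [-4.1, -0.2, 6.2]
finger_gap: 0.0145
grip_force: 52.3
```

Low side force, so the nose is in the mouth. I'll continue.

Emit:
{"method": "arm_command", "body": {
  "moves": [-1,-4,0,0,0,0,0,-1,-4,0,0,0,0,0,-1,-4,0,0,0,0,0]
}}

```text
clock: 16.18
tcp_pos: [0.5375, -0.1709, 0.031]
orientation: [-0.0, -0.019, 1.0, -0.0]
wrist_force: [-3.7, -0.5, 5.1]
finger_gap: 0.0146
grip_force: 52.3
```

Emit:
{"method": "arm_command", "body": {
  "moves": [-1,-4,0,0,0,0,0,-1,-4,0,0,0,0,0,-1,-4,0,0,0,0,0]
}}

```text
clock: 16.55
tcp_pos: [0.5495, -0.1705, 0.031]
orientation: [-0.0, -0.019, 1.0, -0.0]
wrist_force: [-3.7, -0.3, 6.5]
finger_gap: 0.0144
grip_force: 52.3
```

Emit:
{"method": "arm_command", "body": {
  "moves": [-0.2,0,0,0,0,0,0,-0.2,0,0,0,0,0,0,-0.2,0,0,0,0,0,0,-0.2,0,0,-20,0,0,0,-0.2,0,0,-25,0,0,0,-1,26,0,0,0,0,0,-1,28,0,0,0,0,0,-1,0,0,0,0,0,0]
}}

```text
clock: 17.55
tcp_pos: [0.4936, -0.1719, 0.0757]
orientation: [-0.001, -0.018, 1.0, 0.0]
wrist_force: [0.3, -0.5, -0.2]
finger_gap: 0.0001
grip_force: 0.0
```

```bash
python3 - <<'E'
from h import *
p,d,P=cloud('wrist'); cv2.imwrite('pics/w5.png',p); to(.495,-.1717,.020,.039); print(get_state()['finger_gap'])
m=(P[...,2]>.040)&(P[...,2]<.0475)&(abs(P[...,1]+.17)<.02)&(P[...,0]>.48)&(P[...,0]<.567)
q=(P[m][:,:2]*1000).astype(np.float32); print(len(q),cv2.minAreaRect(q),P[m][:,2].mean())
E
```

```text
tool shift mm [ 0.2  0.7 56. ]
rotvec [-0.0001  0.0006 -0.0021]
-0.00029683692133078855
159 ((560.7988891601562, -169.09619140625), (12.31104564666748, 7.056875705718994), 0.6191117763519287) 0.04589241079953995
```

View pics/w5.png

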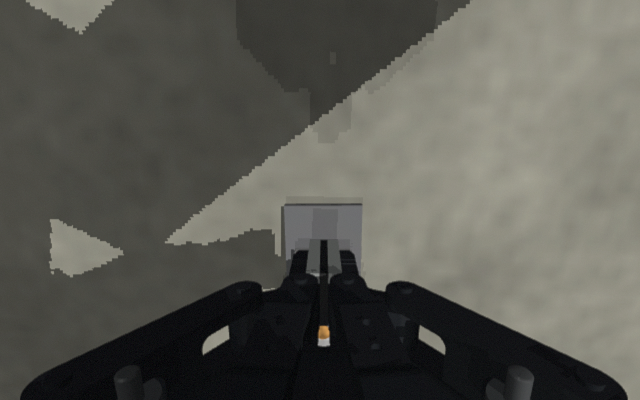

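The picture shows the gripper behind the carrier's tail, over the ledge (282–362, 205–255). The orange dot at (323,333) shows the carrier still in line. I'll lower and push on its tail.

Emit:
{"method": "arm_command", "body": {
  "moves": [-1,3,0,20,0,0,0,-1,0,0,20,0,0,0,-1,0,0,14,0,0,0,-1,0,0,0,0,0,0]
}}

```text
clock: 18.1
tcp_pos: [0.4922, -0.1721, 0.0207]
orientation: [-0.001, -0.019, 1.0, 0.0]
wrist_force: [0.6, 0.9, -0.0]
finger_gap: 0.0002
grip_force: 0.0
```

Emit:
{"method": "arm_command", "body": {
  "moves": [-1,-4,0,0,0,0,0,-1,-4,0,0,0,0,0,-1,-4,0,0,0,0,0,-1,-3,0,0,0,0,0,-1,-3,0,0,0,0,0,-1,-3,0,0,0,0,0]
}}

```text
clock: 18.85
tcp_pos: [0.5133, -0.1716, 0.0218]
orientation: [-0.0, -0.019, 1.0, -0.0]
wrist_force: [-2.0, 1.1, 1.2]
finger_gap: -0.0002
grip_force: 0.7
```

Emit:
{"method": "arm_command", "body": {
  "moves": [-1,-4,0,0,0,0,0,-1,-4,0,0,0,0,0,-1,-4,0,0,0,0,0,-1,-4,0,0,0,0,0]
}}

```text
clock: 19.35
tcp_pos: [0.5296, -0.171, 0.0217]
orientation: [-0.0, -0.019, 1.0, -0.0]
wrist_force: [-1.2, 0.0, -0.5]
finger_gap: 0.0003
grip_force: 0.5
```

Pushing with about 1 N. Slower from here.

Emit:
{"method": "arm_command", "body": {
  "moves": [-1,-2,0,0,0,0,0,-1,-2,0,0,0,0,0,-1,-2,0,0,0,0,0]
}}

```text
clock: 19.73
tcp_pos: [0.5354, -0.1708, 0.0218]
orientation: [-0.0, -0.019, 1.0, -0.0]
wrist_force: [-0.9, -0.9, 0.7]
finger_gap: 0.0002
grip_force: 0.5
```

Emit:
{"method": "arm_command", "body": {
  "moves": [-1,-1.5,0,0,0,0,0,-1,-1.5,0,0,0,0,0]
}}

```text
clock: 19.98
tcp_pos: [0.5384, -0.1707, 0.0218]
orientation: [0.0, -0.019, 1.0, -0.0]
wrist_force: [-0.7, 0.1, -1.1]
finger_gap: -0.0001
grip_force: 0.5
```

Emit:
{"method": "arm_command", "body": {
  "moves": [-1,-1.5,0,0,0,0,0,-1,-1.5,0,0,0,0,0]
}}

```text
clock: 20.23
tcp_pos: [0.5414, -0.1706, 0.0218]
orientation: [-0.0, -0.019, 1.0, -0.0]
wrist_force: [-0.6, -0.3, -0.5]
finger_gap: 0.0
grip_force: 0.4
```

Emit:
{"method": "arm_command", "body": {
  "moves": [-1,-1.5,0,0,0,0,0,-1,-1.5,0,0,0,0,0]
}}

```text
clock: 20.48
tcp_pos: [0.5423, -0.1705, 0.0216]
orientation: [-0.002, -0.019, 1.0, -0.0]
wrist_force: [-9.3, -1.6, 5.9]
finger_gap: -0.0002
grip_force: 4.7
```

Emit:
{"method": "arm_command", "body": {
  "moves": [-1,-1,0,0,0,0,0,-1,0,0,0,0,0,0]
}}

```text
clock: 20.72
tcp_pos: [0.5423, -0.1704, 0.0216]
orientation: [-0.003, -0.018, 1.0, -0.0]
wrist_force: [-9.3, -1.3, 5.5]
finger_gap: -0.0001
grip_force: 4.9
```

Emit:
{"method": "arm_command", "body": {
  "moves": [-1,4,0,0,0,0,0,-1,8,0,0,0,0,0,-1,10,0,0,0,0,0,-1,10,0,-40,0,0,0,-1,30,0,-50,0,0,0,-1,30,0,-50,0,0,0,-1,0,0,0,0,0,0,-1,0,0,0,0,0,0]
}}

```text
clock: 21.72
tcp_pos: [0.4533, -0.174, 0.1618]
orientation: [0.0, -0.019, 1.0, -0.0]
wrist_force: [-0.5, 0.7, -0.2]
finger_gap: 0.0004
grip_force: 0.0
```

```bash
python3 - <<'E'
from h import *
p,d,P=cloud('wrist'); s=get_state(); print(s['tcp_pos'])
cv2.imwrite('pics/w6.png',p)
c,sn=np.cos(.039),np.sin(.039)
X=(P[...,0]-.571)*c+(P[...,1]+.1687)*sn-.04; Y=-(P[...,0]-.571)*sn+(P[...,1]+.1687)*c
m=(P[...,2]>.040)&(P[...,2]<.0475)&(abs(Y)<.02)&(X>-.12)&(X<-.035)
print(m.sum(),np.percentile(X[m],[1,50,99]).round(4),np.percentile(Y[m],[2,50,98]).round(4),np.median(P[...,2][m]))
m=(P[...,2]>.0115)&(P[...,2]<.0165)&(abs(Y)<.03)&(X>-.12)&(X<-.035); print(m.sum(),np.percentile(X[m],[1,50]).round(4),np.percentile(Y[m],[2,98]).round(4))
m=(P[...,2]>.048)&(P[...,2]<.058)&(abs(Y)<.02)&(X>-.06)&(X<.05); print('roof front',np.percentile(X[m],1))
E
```

```text
[ 0.45306657 -0.17366756  0.16098567]Traceback (most recent call last):
  File "<stdin>", line 7, in <module>
    return _quantile_unchecked(
        a, q, axis, out, overwrite_input, method, keepdims, weights)
    return _ureduce(a,
                    func=_quantile_ureduce_func,
    ...<5 lines>...
                    overwrite_input=overwrite_input,
                    method=method)
    r = func(a, **kwargs)
    result = _quantile(arr,
                       quantiles=q,
    ...<2 lines>...
                       out=out,
                       weights=wgt)
    slices_having_nans = np.isnan(arr[-1, ...])
                                  ~~~^^^^^^^^^
IndexError: index -1 is out of bounds for axis 0 with size 0
```

View pics/w6.png

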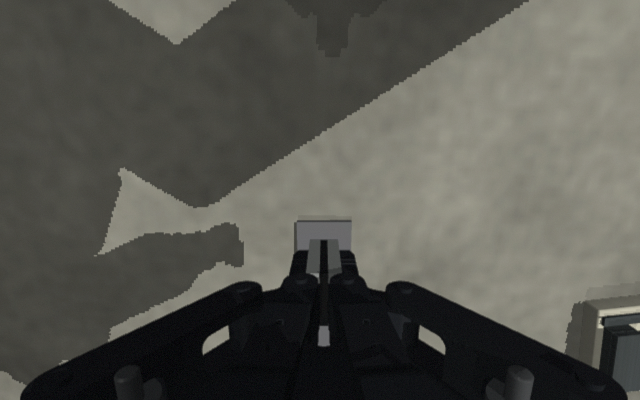

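The gripper hides the tail, so I'll shift sideways for a clear view.

Emit:
{"method": "arm_command", "body": {
  "moves": [-1,-10,50,-20,0,0,0,-1,-10,50,-20,0,0,0,-1,0,0,0,0,0,0,-1,0,0,0,0,0,0]
}}

```text
clock: 22.28
tcp_pos: [0.4693, -0.073, 0.2003]
orientation: [-0.001, -0.019, 1.0, 0.0]
wrist_force: [0.1, -0.5, -0.5]
finger_gap: -0.0001
grip_force: 0.0
```

```bash
python3 - <<'E'
from h import *
p,d,P=cloud('wrist'); np.savez('w7',p=p,d=d,P=P); s=get_state(); print(s['tcp_pos'])
c,sn=np.cos(.039),np.sin(.039)
X=(P[...,0]-.571)*c+(P[...,1]+.1687)*sn-.04; Y=-(P[...,0]-.571)*sn+(P[...,1]+.1687)*c
def rep(n,lo,hi,w,x0,x1):
    m=(P[...,2]>lo)&(P[...,2]<hi)&(abs(Y)<w)&(X>x0)&(X<x1)
    print(n,m.sum(), *( (np.percentile(X[m],[2,50,98]).round(4),np.percentile(Y[m],[2,50,98]).round(4),np.median(P[...,2][m]).round(4)) if m.sum() else ()))
rep('rib',.040,.0475,.015,-.12,-.036); rep('foot',.0115,.0165,.03,-.12,-.045); rep('roof',.048,.058,.03,-.06,.05); rep('ledge',.003,.0095,.025,-.14,-.045)
v,u=np.where((abs(X+.05)<.03)&(abs(Y)<.03)); print(u.min(),u.max(),v.min(),v.max())
a,b,cc,dd=max(u.min()-30,0),u.max()+30,max(v.min()-30,0),v.max()+30
cv2.imwrite('pics/w7.png',cv2.resize(p[cc:dd,a:b],None,fx=4,fy=4,interpolation=cv2.INTER_CUBIC)[:600,:800])
E
```

```text
[ 0.46911366 -0.07350841  0.2002236 ]
rib 322 [-0.0578 -0.0488 -0.0383] [-0.0079  0.0005  0.0076] 0.0452
foot 256 [-0.0582 -0.0536 -0.0454] [-0.0268  0.0074  0.0279] 0.0149
roof 589 [-0.0399  0.0136  0.0359] [-0.0265 -0.015   0.0004] 0.0533
ledge 2684 [-0.1242 -0.0918 -0.057 ] [-0.024   0.0001  0.024 ] 0.0074
199 264 231 297
```

View pics/w7.png

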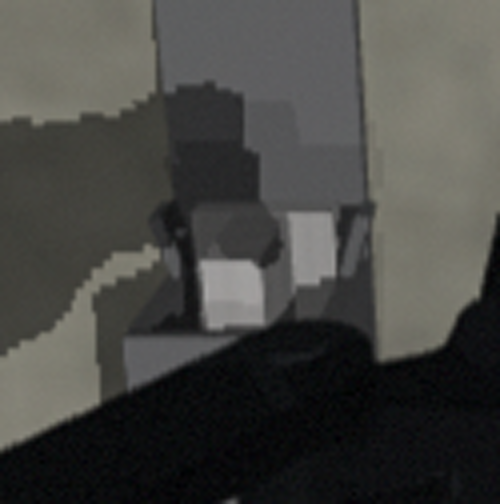

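The picture shows the carrier square in the tunnel. Its tail stands about 18 mm out of the mouth, within the 5–20 mm given, and it's centred to about 0.5 mm. The force rose sharply from under 1 N to 9 N, as a stop would give, so I'm handing in.

```bash
python3 -c "
from workcell import *
print(hand_in())"
```

```text
the job is handed in; nothing more can be done
None
```

I opened the vise jaw, lifted the carrier out and pushed it into the case until it met the stop at about 9 N. Its tail stands about 18 mm out of the mouth, and I handed the job in at about 22 s; the hand-in returned no verdict.

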